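# Unpin the slide magazine and stow it in the free cradle

### The job

Unlock the slide magazine in the loading dock: pull the dock's spring pin up by its winged knob and turn it anticlockwise into its rest notch, so that it stays up by itself. Then draw the magazine out from under the bridge and stow it in the empty cradle, upright, flat on the cradle's floor and centred between the two cheeks; lower it in, do not drop it. The cheeks leave no room for fingers at its sides, so set it down on the way and take it again by its ends; leave the pin up and everything else alone.

Things in the scene. Friction and masses are not known exactly. Their poses are not given: they have to be found in the camera images.
- dock: Loading dock, fixed: grey plate 130 x 90 x 6 mm with an aluminium bridge across its far end. Origin: underside of the plate, below the middle of the seated magazine's box; x points from the box to the bridge, z up. The plate spans x -45 to 85. The magazine stands on it (z = 6), its tongue under the bridge, and leaves only by sliding along -x: after 34 mm the tongue is clear and it can be lifted.
- bridge_top (a point): Point on the pin's axis at the top of the dock's bridge, at dock x = 58, y = 0, z = 26 mm; axes as the dock's. The bridge spans 36 mm in x, 76 in y, underside at dock z = 14. On it stands a notched steel collar round the pin, radius 22, top at dock z = 44.
- pin_lift (a joint): How far the spring pin is pulled up, m. 0: down, its 8 mm tip in the tongue's hole, locking the magazine. End stop 0.020. The spring pulls down with 4 N at 0, 7.5 N at 0.014, 9 N at 0.020; its weight adds 1 N. The pin's cross lug sits in a deep slot of the collar, clears the collar's top at 0.014 and reads 0.010 when resting in the shallow notch (4 mm deep).
- pin_turn (a joint): Turn of the pin about its vertical axis, rad, anticlockwise from above positive. 0: lug in the deep slot, wing along the dock's x, as at the start. 1.31 (75 degrees): lug over the shallow rest notch, where it stays up once let down. Stops at -0.12 and 1.43. Light friction, 0.02 N m.
- pin_wing (a point): Centre of the black wing on top of the pin, the part to grip: a bar 44 long (this frame's x, turning with the pin) x 12 thick (y) x 22 mm tall. With the pin down it is 69 mm above the bench, over dock x = 58, y = 0, and its lower edge is 14 mm above the collar (only a 12 mm stem between).
- magazine: Slide magazine, loose, in the dock at first: white box 56 (x) x 40 (y) x 45 mm tall, glass slide edges on top; at its foot a tongue 30 wide, 6 thick, from x = 28 to 72, with a 14 mm square hole at x = 58. Origin: centre of the box's underside; z up. 105 to 225 g. In the dock the bridge is 12 mm from the box, so there it is taken across its 40 mm width (y).
- cradle_empty: Empty cradle, fixed, grey: floor plate 150 (x) x 76 (y) x 6 mm and two upright cheeks 70 long (x), 8 thick, inner faces at y = -26 and 26, tops at z = 63; open at both x ends. Origin: centre of its underside. The magazine's box belongs midway between the cheeks, its length along x, either way round, on the floor plate (z = 6).
- cradle_full: A second cradle of the same shape and frame, fixed, that already holds another magazine; not to be used.
- spare: The other magazine, same shape and frame as the first, loose, standing in the second cradle; leave it alone.
- jar: Loose amber jar, 48 mm across, 75 mm tall; origin at the centre of its underside; leave it alone.
- slide_box: Loose closed grey slide box, 85 x 100 x 35 mm; origin at the centre of its underside; leave it alone.

How it is judged:
By the outcome, as a careful person would: the job done as asked, in the order asked, and still so for the second after the job is handed in, with the robot touching nothing.
It also fails if it takes over 69 s, if anything falls off the work surface, if the arm or the gripper's body presses on something with over 40 N, if the wrist force passes 120 N, or if a joint passes its speed limit or range.

### The arm

A 6-joint arm with a two-finger parallel gripper is mounted at the origin on the work surface. World frame = base frame: x ahead of the robot, y to its left, z up, the work surface at z = 0. Lengths are in m, angles in rad, forces in N, time in s.
With the tool pointing down it reaches from about 0.25 to 0.775 m from the base axis. Payload 4 kg.
Tool frame: the origin (TCP) lies at the very end of the fingers, on their centre line; the grasp point (between the pads) lies 19 mm behind it; z points along the fingers, y is the direction in which the jaws open and shut (so a half turn about z gives the same grasp; the last joint's range is limited). The gripper opens to 94 mm and grips with 3 to 60 N. Pads are 16 mm wide; open, the fingers measure 119 mm over their backs; the gripper's body (75 mm by 177 mm) begins 78 mm behind the grasp point.
Start: joints at [-1.382, 0.087, 1.371, -0, 1.684, -0.103], TCP at [0.158, -0.527, 0.206] pointing down, gripper open.
Joint ranges: [-3.1, 3.1], [-0.76, 2.03], [0.27, 2.55], [-1.08, 4.22], [0.17, 2.65], [-2.57, 2.57]. Speed limits (rad/s): [2.79, 2.79, 3.14, 3.14, 3.14, 3.14].

### API

Orientations are given as [roll, pitch, yaw] about the fixed x, y, z axes, in that order (R = Rz(yaw) Ry(pitch) Rx(roll)).
In Python, from bench import robot, cams, models gives the robot as it stands.
- The arm moves only by the tool step_arm, never from a script. Its argument "series" is a list of rows, each a list of 5 numbers: the gripper command: -1 is shut, 1 is fully open, values between are in proportion, then the shift along the tool's x, y, z in mm, then the turn about the tool's z in degrees. A call has 1 to 20 rows; each row is the pose to reach, as a shift and turn from the pose commanded when the call began, along the tool's axes at that moment; what a row does not reach only later rows make up. A row lasts 1/8 s, in which the tool goes at most 62.5 mm and 10.7 degrees, less where a joint would pass 70% of its speed; a pose out of reach is approached as far as the arm can. A call with a gripper value outside its range is refused whole. The fingers move at their own pace and stop on an object; the grip force is fixed at half the most. Time passes only in rows, so rows that repeat a pose let the fingers close. It gives the time, the measured TCP pose, the force and the opening at its end, in the units of the state.
- robot.get_obs(): the state, without advancing time (a new reading comes with each control period).
- cams.snapshot(name): name is "scene" or "top" or "wrist"; returns a dict with "pixels" (400x640x3 uint8, red, green, blue), "fov_y" (degrees; the focal length in pixels is half the picture's height over the tangent of half this angle, whatever the lens; pixels are square), "cx", "cy" (the principal point, pixels), "k1" (the pictures are not rectified: a ray, as slopes to the right and down, at radius r is drawn at 1 + k1 r^2 times it, then the intrinsics apply), "R" (3x3) and "t" (3): a world point X has camera coordinates R X + t. Camera axes: x right, y down, z forward; pixel columns grow to the right and rows downward; lengths in m; the calibration is good to about 2 mm. A picture is of the moment at which its call begins. There is no depth.
- robot.close_job(): hands the job in, once; it reports no verdict.
Trained networks look in a picture, given as the dict that the camera call returned (one of the last four; its "shot" number tells which), for a name from the list of things; names that differ only in an ending like _2 or _b are one class to them, and where a whole thing is asked for, a point or a joint stands for the part that bears it (a point fixed in the world has none). Each returns a list of dicts, best first, with "p" (0 to 1); they miss things now and then, are a little off and sometimes report something else, mostly with a low value. They report only what shows in the picture. A call takes as long as a camera call.
- models.find_in(picture, label): "position" ([x, y, z] in m, in world coordinates, good to about 4 mm: the middle of the surface that is visible of it).
- models.pinpoint(picture, label): "position" ([x, y, z] in m, in world coordinates, good to about 4 mm: a listed point, or the origin of a listed thing).
The state is a dict: "time": time; "joint_positions": joint angles; "qvel": joint speeds; "joint_torque": joint torques, N m; "tool_pos": TCP position; "ee_rot": TCP orientation; "wrist_force": force on the tool from outside, world axes, zero at the start; "wrist_torque": the same for the moment, N m; "width": finger opening in m.
Only numpy, scipy, OpenCV 4.12 (cv2) and the standard library are available. Lean on these libraries where they do the work, as an engineer would, in place of code of your own. Each camera call takes 0.05 s, during which the arm holds its last target. There are 200 camera calls.

## Working session

There is one attempt and no reset: what is moved stays moved. The work goes in short steps, Python scripts to look and compute and a tool call to move; the robot and the scene stay as the last step left them, time stands still between calls to the robot, and variables do not carry over. Pictures are saved under pics/ and viewed, about 8 in all and at most 12, crops included, and the job is handed in when it is done.

Besides the shell and the picture viewer there is one more tool, called after ">>>" as name(argument=value, ...), one argument or row to a line, values as JSON. step_arm: Moves the arm, as the interface text tells. Its arguments: {"type":"object","properties":{"series":{"type":"array","items":{"type":"array","items":{"type":"number"}}}},"required":["series"]}

```bash
mkdir -p pics; cat > h.py <<'E'
import numpy as np, cv2
from bench import robot, cams, models
def K(s):
    f=200/np.tan(np.radians(s["fov_y"])/2); return f
def proj(s,X):
    c=np.array(s["R"])@np.array(X)+np.array(s["t"]); u=c[:2]/c[2]; u=u*(1+s["k1"]*(u@u)); return K(s)*u+[s["cx"],s["cy"]]
def ray(s,px,z):
    d=(np.array(px)-[s["cx"],s["cy"]])/K(s); u=d.copy()
    for _ in range(20): u=d/(1+s["k1"]*(u@u))
    R=np.array(s["R"]); o=-R.T@np.array(s["t"]); v=R.T@np.array([u[0],u[1],1]); return o+v*(z-o[2])/v[2]
def save(s,n): cv2.imwrite("pics/"+n,s["pixels"][:,:,::-1])
E
python3 - <<'E'
from h import *
ss=[]
for n in ["top","scene"]:
    s=cams.snapshot(n); save(s,n+"0.png"); ss.append(s)
    print(n,-np.array(s["R"]).T@np.array(s["t"]),s["fov_y"],s["k1"])
    for l in ["dock","bridge_top","pin_wing","magazine","cradle_empty","cradle_full","spare","jar","slide_box"]:
        print(l,[(np.round(d["position"],3).tolist(),round(d["p"],2)) for d in models.pinpoint(s,l)[:3]])
o=robot.get_obs(); print(o)
E
```

```text
top [0.52610411 0.03132299 1.10457925] 48.481220267759596 -0.011771032465115818
dock [([0.558, -0.199, 0.003], 0.68), ([0.49, 0.317, 0.002], 0.68)]
bridge_top [([0.506, 0.138, -0.002], 0.55)]
pin_wing [([0.616, -0.204, 0.074], 0.71)]
magazine [([0.56, -0.193, 0.006], 0.84)]
cradle_empty [([0.488, 0.318, 0.005], 0.56)]
cradle_full [([0.511, 0.14, -0.001], 0.84), ([0.804, 0.167, -0.002], 0.18)]
spare [([0.509, 0.132, 0.008], 0.77)]
jar [([0.729, -0.006, 0.0], 0.6)]
slide_box [([0.799, 0.164, 0.0], 0.71)]
scene [1.21894004 0.19664433 0.71246546] 53.22799516938595 0.03200036241435659
dock [([0.563, -0.195, 0.001], 0.86), ([0.616, -0.204, 0.066], 0.35)]
bridge_top [([0.619, -0.205, 0.028], 0.93)]
pin_wing [([0.614, -0.205, 0.066], 0.63)]
magazine [([0.561, -0.196, 0.008], 0.97)]
cradle_empty [([0.489, 0.314, -0.003], 0.92)]
cradle_full [([0.513, 0.138, -0.0], 0.68)]
spare [([0.511, 0.139, 0.006], 0.84)]
jar [([0.731, -0.005, 0.0], 0.62)]
slide_box [([0.798, 0.169, -0.001], 0.65)]
{'time': 1.0, 'joint_positions': array([-1.38210618e+00,  8.71638293e-02,  1.37069923e+00,  1.13603702e-05,
        1.68361916e+00, -1.03133310e-01]), 'qvel': array([-7.80426475e-04, -1.11665977e-03,  5.07118613e-04,  9.86556073e-05,
       -2.37389409e-04,  9.74201899e-04]), 'joint_torque': array([-3.32393347e-05, -3.40052748e+01, -3.02606356e+01,  7.17418478e-02,
        2.37845129e-02, -1.60067543e-05]), 'tool_pos': array([ 0.15821832, -0.52676238,  0.20552606]), 'ee_rot': array([3.14148164e+00, 1.41768608e-07, 2.91824738e-01]), 'wrist_force': array([0.48391486, 0.75456867, 0.11662568]), 'wrist_torque': array([-0.0156768 , -0.00023445,  0.00616521]), 'width': 0.09359955961898063}
```

View pics/top0.png

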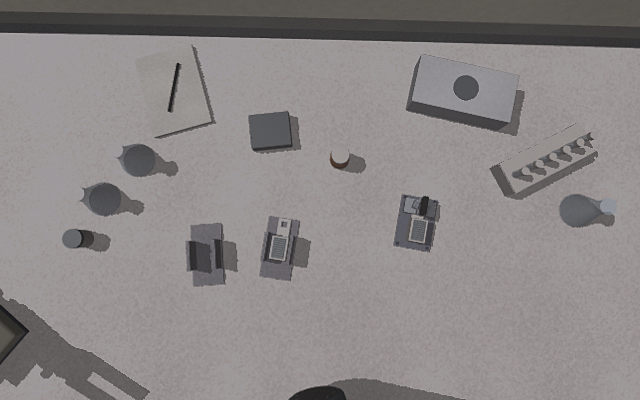

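View pics/scene0.png

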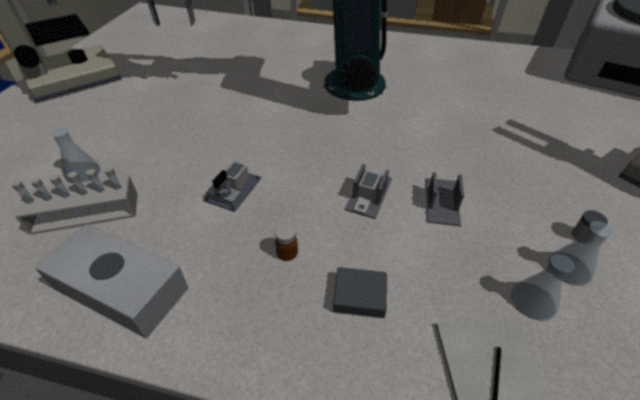

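The top view shows the dock at about (415,222), its bridge upward. The full cradle is at (280,247), the empty one at (206,254) and the jar at (340,158), and the networks agree. Next I hover over the dock for a closer look.

```bash
cat >> h.py <<'E'
def to(x,y,z,yaw):
    o=robot.get_obs(); p=o["tool_pos"]; Y=o["ee_rot"][2]
    d=np.array([x,y,z])-p; c,s=np.cos(Y),np.sin(Y)
    t=(Y-yaw+np.pi)%(2*np.pi)-np.pi
    print("shift mm",np.round(1000*np.array([c*d[0]+s*d[1], s*d[0]-c*d[1], -d[2]]),1),"turn",round(np.degrees(t),1),"t",round(o["time"],2))
E
python3 -c "
from h import *
to(.57,-.2,.25,-.14)"
```

```text
shift mm [ 488.4 -194.5  -44.5] turn 24.7 t 1.0
```

>>> step_arm(
  series=[
    [1,55,-22,-20,3],
    [1,110,-44,-44,6],
    [1,165,-66,-44,9],
    [1,220,-88,-44,12],
    [1,275,-110,-44,15],
    [1,330,-132,-44,18],
    [1,385,-154,-44,21],
    [1,440,-176,-44,24.7],
    [1,488,-194,-44,24.7],
    [1,488,-194,-44,24.7],
    [1,488,-194,-44,24.7],
  ],
)

```text
time: 2.38
tool_pos: [0.5695, -0.2008, 0.2493]
ee_rot: [3.141, 0.001, -0.139]
wrist_force: [0.2, -0.4, 0.3]
width: 0.094
```

```bash
python3 - <<'E'
from h import *
s=cams.snapshot("wrist"); save(s,"w1.png"); print(-np.array(s["R"]).T@np.array(s["t"]))
for l in ["dock","bridge_top","pin_wing","magazine"]:
    print(l,[(np.round(d["position"],4).tolist(),round(d["p"],2)) for d in models.pinpoint(s,l)[:3]])
o=robot.get_obs(); print(o["time"],o["tool_pos"],o["ee_rot"])
E
```

```text
[ 0.64142431 -0.21190493  0.4286121 ]
dock []
bridge_top [([0.6169, -0.2024, 0.0271], 0.77)]
pin_wing [([0.6101, -0.2043, 0.069], 0.76)]
magazine [([0.5577, -0.1937, 0.0078], 0.58)]
2.625 [ 0.56904412 -0.20162091  0.24994694] [ 3.14119281e+00 -5.95194963e-04 -1.41205560e-01]
```

View pics/w1.png

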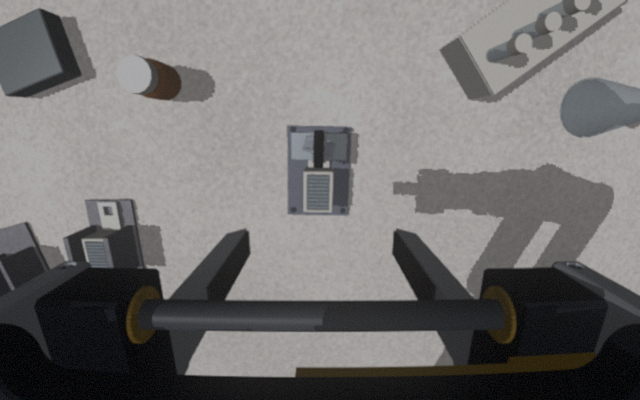

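The wrist view shows the dock centred, x nearly up the image: plate corners about (289,126)–(350,213), wing about (318,148). I'll crop to get its yaw.

```bash
python3 - <<'E'
from h import *
im=cv2.imread("pics/w1.png")[110:230,260:380]; cv2.imwrite("pics/w1c.png",cv2.resize(im,None,fx=5,fy=5,interpolation=cv2.INTER_CUBIC))
E
```

```text
(no output)
```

View pics/w1c.png

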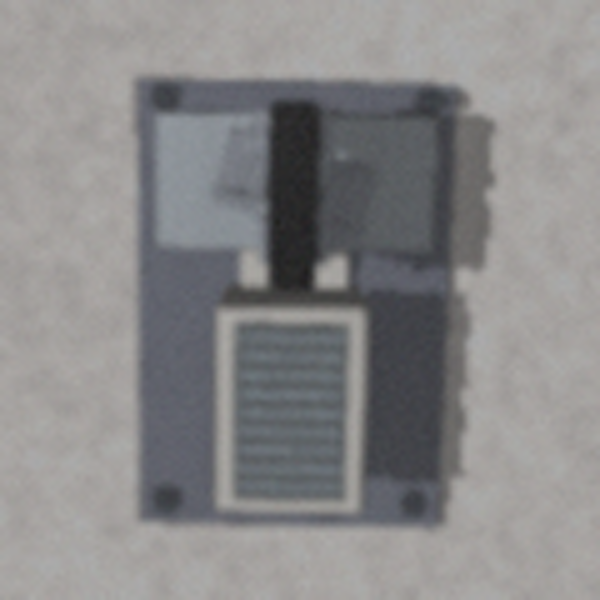

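```bash
python3 - <<'E'
from h import *
s=cams.snapshot("wrist")
def P(c,z): return ray(s,np.array(c)/5+[260,110]-.4,z)
def fit(cs,z,m):
    w=np.array([P(c,z)[:2] for c in cs]); m=np.array(m,float)
    a,b=m-m.mean(0),w-w.mean(0); th=np.arctan2((a[:,0]*b[:,1]-a[:,1]*b[:,0]).sum(),(a*b).sum())
    R=np.array([[np.cos(th),-np.sin(th)],[np.sin(th),np.cos(th)]]); t=w.mean(0)-R@m.mean(0)
    print("origin",t,"yaw",np.degrees(th),"pin",t+R@[.058,0],"resid mm",np.round(1000*(w-m@R.T-t),1).tolist())
fit([(138,80),(456,88),(444,524),(140,521)],.006,[(.085,.045),(.085,-.045),(-.045,-.045),(-.045,.045)])
fit([(218,307),(366,308),(360,514),(217,514)],.051,[(.028,.02),(.028,-.02),(-.028,-.02),(-.028,.02)])
print("wing far end mid",P((295,102),.08),"wing bar mid",P((294,200),.08))
to(.615,-.2045,.13,-.14)
E
```

```text
origin [ 0.55795757 -0.19755181] yaw -8.857451452652246 pin [ 0.61526589 -0.20648246] resid mm [[-0.5, -0.3], [-1.3, 0.8], [1.0, -1.0], [0.8, 0.6]]
origin [ 0.55785563 -0.19701149] yaw -8.822008299162892 pin [ 0.61516946 -0.20590669] resid mm [[-0.4, -0.9], [0.1, 0.7], [0.5, 0.9], [-0.3, -0.6]]
wing far end mid [ 0.6369802  -0.20978698  0.08      ] wing bar mid [ 0.61475057 -0.20637961  0.08      ]
shift mm [ 45.8  -3.5 119.9] turn -0.1 t 2.67
```

```bash
python3 -c "
from h import *
to(.6152,-.2059,.051,-.154)"
```

```text
shift mm [ 46.2  -2.1 198.9] turn 0.7 t 2.67
```

>>> step_arm(
  series=[
    [0,23,-1,50,0.7],
    [0,46,-2,90,0.7],
    [0,46,-2,140,0.7],
    [0,46,-2,180,0.7],
    [0,46,-2,199,0.7],
    [0,46,-2,199,0.7],
    [0,46,-2,199,0.7],
  ],
)

```text
time: 3.55
tool_pos: [0.617, -0.2058, 0.0531]
ee_rot: [3.14, -0.004, -0.152]
wrist_force: [0.3, 0.2, 0.5]
width: 0.047
```

```bash
python3 - <<'E'
from h import *
s=cams.snapshot("wrist"); save(s,"w2.png")
to(.6152,-.2059,.051,-.154)
print(robot.get_obs()["wrist_force"])
E
```

```text
shift mm [-2.   0.4  2.4] turn 0.1 t 3.6
[1.04429885 0.08558743 0.30723539]
```

View pics/w2.png

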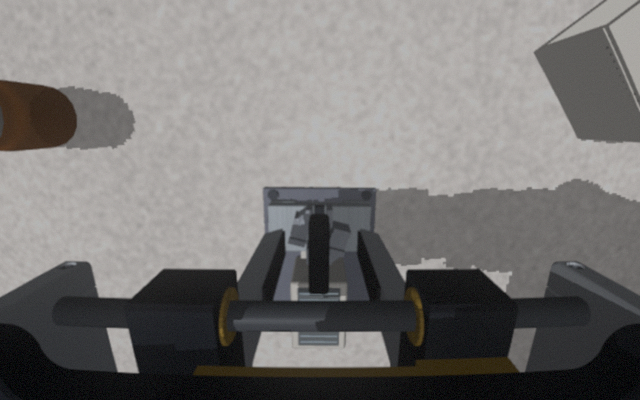

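The fingers straddle the wing, which is centred at about (318,253). I'll close and pull up.

>>> step_arm(
  series=[
    [-1,-1,0,1,0],
    [-1,-1,0,1,0],
    [-1,-1,0,1,0],
    [-1,-1,0,1,0],
    [-1,-1,0,1,0],
    [-1,-1,0,-5,0],
    [-1,-1,0,-11,0],
    [-1,-1,0,-17,0],
    [-1,-1,0,-17,0],
    [-1,-1,0,-17,0],
  ],
)

```text
time: 4.85
tool_pos: [0.6145, -0.2043, 0.0668]
ee_rot: [-3.141, 0.001, -0.151]
wrist_force: [3.3, 3.3, -9.1]
width: 0.0115
```

>>> step_arm(
  series=[
    [-1,0,0,-1,-9],
    [-1,0,0,-1,-18],
    [-1,0,0,-1,-27],
    [-1,0,0,-1,-36],
    [-1,0,0,-1,-45],
    [-1,0,0,-1,-54],
    [-1,0,0,-1,-63],
    [-1,0,0,-1,-71],
    [-1,0,0,-1,-75],
    [-1,0,0,-1,-75],
    [-1,0,0,-1,-75],
  ],
)

```text
time: 6.22
tool_pos: [0.6156, -0.2061, 0.0684]
ee_rot: [3.138, 0.001, 1.157]
wrist_force: [5.7, -0.1, -10.3]
width: 0.0117
```

>>> step_arm(
  series=[
    [-1,0,0,3,0],
    [-1,0,0,6,0],
    [-1,0,0,8,0],
    [-1,0,0,9,0],
    [-1,0,0,9,0],
    [-1,0,0,9,0],
  ],
)

```text
time: 6.98
tool_pos: [0.6157, -0.2061, 0.0601]
ee_rot: [3.138, 0.001, 1.157]
wrist_force: [6.1, -0.2, -7.3]
width: 0.0117
```

>>> step_arm(
  series=[
    [-1,0,0,1,0],
    [-1,0,0,1,0],
    [-1,0,0,1,0],
  ],
)

```text
time: 7.35
tool_pos: [0.6157, -0.2061, 0.0597]
ee_rot: [3.138, 0.001, 1.157]
wrist_force: [5.1, -1.4, -5.8]
width: 0.0116
```

>>> step_arm(
  series=[
    [-1,0,0,1,0],
    [-1,0,0,1.5,0],
    [-1,0,0,1.5,0],
  ],
)

```text
time: 7.72
tool_pos: [0.6157, -0.2061, 0.0596]
ee_rot: [3.137, 0.001, 1.157]
wrist_force: [4.0, -2.6, 6.1]
width: 0.0118
```

>>> step_arm(
  series=[
    [-0.3,0,0,-1,0],
    [-0.3,0,0,-1,0],
    [-0.3,0,0,-1,0],
    [-0.3,0,0,-20,0],
    [-0.3,0,0,-50,0],
    [-0.3,0,0,-80,0],
    [0.6,0,0,-80,10],
    [0.6,0,0,-80,20],
    [0.6,0,0,-80,30],
    [0.6,0,0,-80,40],
    [0.6,0,0,-80,50],
    [0.6,0,0,-80,60],
    [0.6,0,0,-80,70],
    [0.6,0,0,-80,75],
    [0.6,0,0,-80,75],
  ],
)

```text
time: 9.6
tool_pos: [0.6149, -0.2049, 0.1383]
ee_rot: [3.141, -0.001, -0.15]
wrist_force: [0.1, 1.2, -0.3]
width: 0.075
```

```bash
python3 - <<'E'
from h import *
s=cams.snapshot("wrist"); save(s,"w3.png")
for l in ["pin_wing","magazine"]:
    print(l,[(np.round(d["position"],4).tolist(),round(d["p"],2)) for d in models.pinpoint(s,l)[:3]])
to(.5575,-.197,.12,-.154)
to(.5575,-.197,.017,-.154)
E
```

```text
pin_wing [([0.6136, -0.2034, 0.0819], 0.56)]
magazine [([0.5559, -0.1976, 0.0103], 0.59), ([0.7343, -0.0071, -0.0034], 0.35)]
shift mm [-57.8   0.8  17.6] turn 0.2 t 9.75
shift mm [-57.8   0.8 120.6] turn 0.2 t 9.75
```

View pics/w3.png

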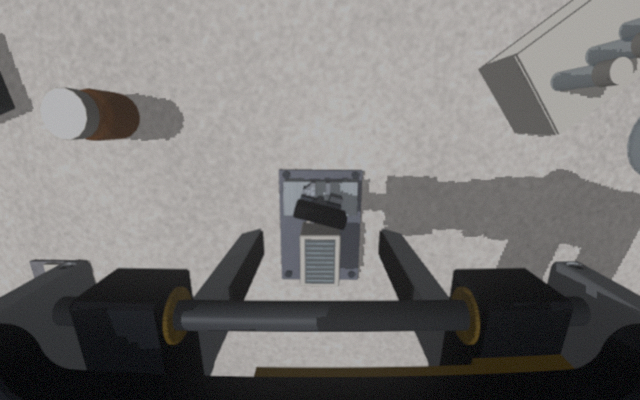

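The wing at (320,213) is turned about 75° and holds by itself. Next I go to the magazine.

>>> step_arm(
  series=[
    [0.6,-30,0.5,0,0.2],
    [0.6,-58,0.8,15,0.2],
    [0.6,-58,0.8,55,0.2],
    [0.6,-58,0.8,95,0.2],
    [0.6,-58,0.8,120,0.2],
    [0.6,-58,0.8,120,0.2],
    [0.6,-58,0.8,120,0.2],
    [-1,-58,0.8,120,0.2],
    [-1,-58,0.8,120,0.2],
    [-1,-58,0.8,120,0.2],
    [-1,-58,0.8,120,0.2],
    [-1,-58,0.8,120,0.2],
  ],
)

```text
time: 11.25
tool_pos: [0.5574, -0.1967, 0.0173]
ee_rot: [-3.141, -0.0, -0.155]
wrist_force: [0.6, 0.7, 2.2]
width: 0.0397
```

Gripped (40 mm). Draw it out along −x.

>>> step_arm(
  series=[
    [-1,-5,0,0,0],
    [-1,-12,0,0,0],
    [-1,-20,0,0,0],
    [-1,-30,0,0,0],
    [-1,-40,0,0,0],
    [-1,-50,0,0,0],
    [-1,-50,0,0,0],
  ],
)

```text
time: 12.12
tool_pos: [0.5062, -0.1889, 0.0173]
ee_rot: [3.142, 0.002, -0.155]
wrist_force: [-3.7, 1.3, 5.8]
width: 0.0397
```

```bash
python3 -c "
from h import *
to(.44,-.05,.08,-.154)
to(.44,-.05,.0118,-.154)"
```

```text
shift mm [ -86.9 -127.   -62.7] turn -0.1 t 12.12
shift mm [ -86.9 -127.     5.5] turn -0.1 t 12.12
```

>>> step_arm(
  series=[
    [-1,-3,0,-15,0],
    [-1,-3,0,-35,0],
    [-1,-20,-30,-50,0],
    [-1,-50,-70,-50,0],
    [-1,-75,-110,-50,0],
    [-1,-87,-127,-40,0],
    [-1,-87,-127,-20,0],
    [-1,-87,-127,-5,0],
    [-1,-87,-127,2,0],
    [-1,-87,-127,4,0],
    [-1,-87,-127,4,0],
  ],
)

```text
time: 13.5
tool_pos: [0.4418, -0.0506, 0.0132]
ee_rot: [3.141, -0.0, -0.155]
wrist_force: [0.5, -0.8, -0.2]
width: 0.0401
```

>>> step_arm(
  series=[
    [-1,0,0,1,0],
    [-1,0,0,1.5,0],
    [-1,0,0,1.5,0],
  ],
)

```text
time: 13.88
tool_pos: [0.4415, -0.0503, 0.0116]
ee_rot: [3.141, -0.0, -0.155]
wrist_force: [0.7, -0.1, -2.1]
width: 0.0398
```

>>> step_arm(
  series=[
    [-1,0,0,0.6,0],
    [-1,0,0,0.6,0],
    [-1,0,0,1,0],
    [-1,0,0,1,0],
  ],
)

```text
time: 14.38
tool_pos: [0.4416, -0.0503, 0.0113]
ee_rot: [3.141, -0.001, -0.155]
wrist_force: [-1.5, -0.0, 4.5]
width: 0.0395
```

>>> step_arm(
  series=[
    [0.3,0,0,0,0],
    [0.3,0,0,0,0],
    [0.3,0,0,0,0],
    [0.3,0,0,-25,0],
    [0.5,0,0,-55,0],
    [1,0,0,-80,0],
    [1,0,0,-110,-10],
    [1,0,0,-130,-20],
    [1,0,0,-130,-30],
    [1,0,0,-130,-40],
    [1,0,0,-130,-50],
    [1,0,0,-130,-60],
    [1,0,0,-130,-70],
    [1,0,0,-130,-80],
    [1,0,0,-130,-90],
    [1,0,0,-130,-90],
    [1,0,0,-130,-90],
  ],
)

```text
time: 16.5
tool_pos: [0.4414, -0.0503, 0.1404]
ee_rot: [-3.142, 0.0, 1.413]
wrist_force: [0.4, 0.2, 0.0]
width: 0.0938
```

```bash
python3 - <<'E'
from h import *
s=cams.snapshot("wrist"); save(s,"w4.png")
for l in ["magazine","cradle_empty"]:
    print(l,[(np.round(d["position"],4).tolist(),round(d["p"],2)) for d in models.pinpoint(s,l)[:3]])
for l in ["pin_wing"]:
    t=cams.snapshot("top"); print([(np.round(d["position"],4).tolist(),round(d["p"],2)) for d in models.pinpoint(t,"magazine")])
to(.4416,-.0503,.016,1.416)
E
```

```text
magazine [([0.4414, -0.0517, 0.0022], 0.77)]
cradle_empty []
[([0.4449, -0.0526, -0.0001], 0.46)]
shift mm [ -0.    0.2 124.5] turn -0.1 t 16.75
```

View pics/w4.png

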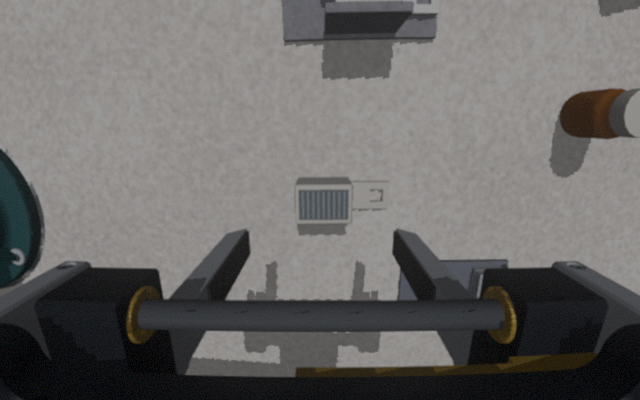

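The magazine stands upright at (323,203), tongue to the right, between the fingers. I take it by its ends and lift.

>>> step_arm(
  series=[
    [1,0,0,50,0],
    [1,0,0,90,0],
    [1,0,0,115,0],
    [1,0,0,124,0],
    [1,0,0,124,0],
    [1,0,0,124,0],
    [-1,0,0,124,0],
    [-1,0,0,124,0],
    [-1,0,0,124,0],
    [-1,0,0,124,0],
    [-1,0,0,124,0],
  ],
)

```text
time: 18.12
tool_pos: [0.4417, -0.0504, 0.0166]
ee_rot: [3.141, 0.0, 1.416]
wrist_force: [0.6, -1.0, 0.7]
width: 0.0559
```

```bash
python3 -c "
from h import *
to(.48,.19,.22,1.6)"
```

```text
shift mm [ 243.4    0.7 -203.4] turn -10.6 t 18.12
```

>>> step_arm(
  series=[
    [-1,0,0,-20,0],
    [-1,0,0,-60,0],
    [-1,0,0,-110,0],
    [-1,40,0,-150,0],
    [-1,80,0,-180,-3],
    [-1,120,0,-203,-6],
    [-1,160,0,-203,-9],
    [-1,200,0,-203,-10.6],
    [-1,243,0,-203,-10.6],
    [-1,243,0,-203,-10.6],
    [-1,243,0,-203,-10.6],
  ],
)

```text
time: 19.5
tool_pos: [0.4786, 0.1893, 0.2188]
ee_rot: [-3.14, 0.001, 1.601]
wrist_force: [1.2, 0.4, -1.8]
width: 0.0561
```

```bash
python3 - <<'E'
from h import *
s=cams.snapshot("wrist"); save(s,"w5.png")
for l in ["magazine","cradle_empty"]:
    print(l,[(np.round(d["position"],4).tolist(),round(d["p"],2)) for d in models.pinpoint(s,l)[:3]])
print(proj(s,[.489,.316,.006]))
E
```

```text
magazine [([0.4768, 0.1891, 0.2031], 0.96)]
cradle_empty [([0.4883, 0.3188, -0.0011], 0.91)]
[333.47750106  82.41196503]
```

View pics/w5.png

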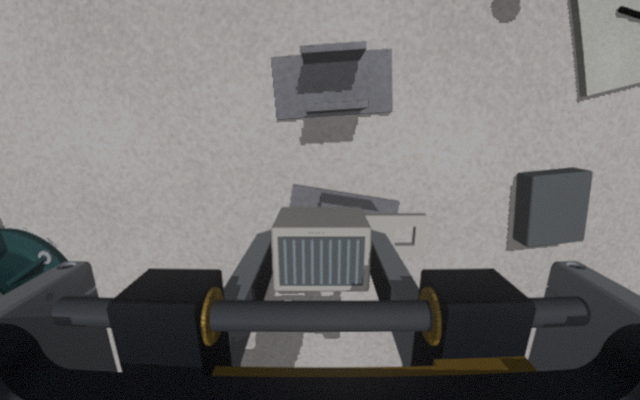

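The magazine is held level, and the empty cradle's plate spans about (272,58)–(393,120). I'll crop for its exact pose.

```bash
python3 - <<'E'
from h import *
im=cv2.imread("pics/w5.png")[30:130,262:402]; cv2.imwrite("pics/w5c.png",cv2.resize(im,None,fx=5,fy=5,interpolation=cv2.INTER_CUBIC))
E
```

```text
(no output)
```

View pics/w5c.png

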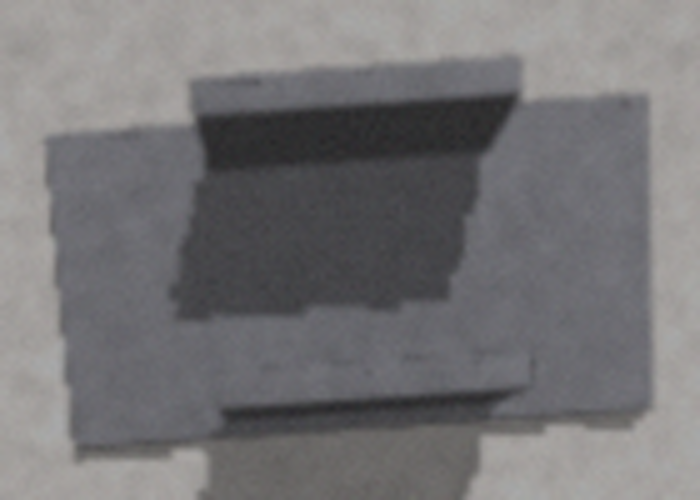

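```bash
python3 - <<'E'
from h import *
s=cams.snapshot("wrist")
def P(c,z): return ray(s,np.array(c)/5+[262,30]-.4,z)
def fit(cs,z,m):
    w=np.array([P(c,z)[:2] for c in cs]); m=np.array(m,float)
    a,b=m-m.mean(0),w-w.mean(0); th=np.arctan2((a[:,0]*b[:,1]-a[:,1]*b[:,0]).sum(),(a*b).sum())
    R=np.array([[np.cos(th),-np.sin(th)],[np.sin(th),np.cos(th)]]); t=w.mean(0)-R@m.mean(0)
    print("origin",t,"yaw",np.degrees(th),"resid mm",np.round(1000*(w-m@R.T-t),1).tolist()); return t,th
fit([(45,136),(649,95),(652,408),(75,442)],.006,[(-.075,.038),(.075,.038),(.075,-.038),(-.075,-.038)])
t,th=fit([(192,80),(521,58),(530,386),(219,410)],.063,[(-.035,.034),(.035,.034),(.035,-.034),(-.035,-.034)])
fit([(195,117),(520,94)],.063,[(-.035,.026),(.035,.026)])
to(.489,.317,.12,np.pi/2+th)
E
```

```text
origin [0.48880335 0.3137779 ] yaw 5.277919321112819 resid mm [[0.1, -0.9], [-0.2, -0.5], [-0.5, 0.4], [0.5, 1.1]]
origin [0.48894388 0.31345356] yaw 5.641351725194923 resid mm [[0.5, -0.3], [-0.3, -0.6], [-0.9, 0.6], [0.7, 0.3]]
origin [0.48872401 0.31378387] yaw 5.6170924291703725 resid mm [[0.6, 0.1], [-0.6, -0.1]]
shift mm [127.9  13.7  99.5] turn -4.0 t 19.7
```

```bash
python3 - <<'E'
from h import *
s=cams.snapshot("wrist")
w=np.array([ray(s,c,.2188+.0284)[:2] for c in [(275,236),(369.5,233.5),(370,290),(273.5,293)]])
print(w, w.mean(0), robot.get_obs()["tool_pos"], np.linalg.norm(w[1]-w[0]),np.linalg.norm(w[1]-w[2]))
to(.489,.3137,.12,np.pi/2+np.radians(5.45))
to(.489,.3137,.03,np.pi/2+np.radians(5.45))
E
```

```text
[[0.45239606 0.20190862]
 [0.50433235 0.20493267]
 [0.50725375 0.16996521]
 [0.45104542 0.16628399]] [0.47875689 0.18577262] [0.47898107 0.18884629 0.21957943] 0.052024260583214924 0.03508928348566368
shift mm [124.5  13.6  99.6] turn -3.8 t 19.75
shift mm [124.5  13.6 189.6] turn -3.8 t 19.75
```

>>> step_arm(
  series=[
    [-1,40,4,0,-3.8],
    [-1,80,9,0,-3.8],
    [-1,115,13,20,-3.8],
    [-1,124.5,13.6,60,-3.8],
    [-1,124.5,13.6,100,-3.8],
    [-1,124.5,13.6,120,-3.8],
    [-1,124.5,13.6,120,-3.8],
    [-1,124.5,13.6,120,-3.8],
  ],
)

```text
time: 20.75
tool_pos: [0.4897, 0.3147, 0.1009]
ee_rot: [3.139, -0.001, 1.666]
wrist_force: [-0.4, 0.0, -1.3]
width: 0.056
```

```bash
python3 - <<'E'
from h import *
s=cams.snapshot("wrist"); save(s,"w6.png")
im=s["pixels"][150:350,180:460,::-1]; cv2.imwrite("pics/w6c.png",cv2.resize(im,None,fx=2.8,fy=2.8,interpolation=cv2.INTER_CUBIC))
to(.489,.3137,.03,np.pi/2+np.radians(5.45))
E
```

```text
shift mm [-1.1 -1.1 71.4] turn 0.0 t 20.8
```

View pics/w6c.png

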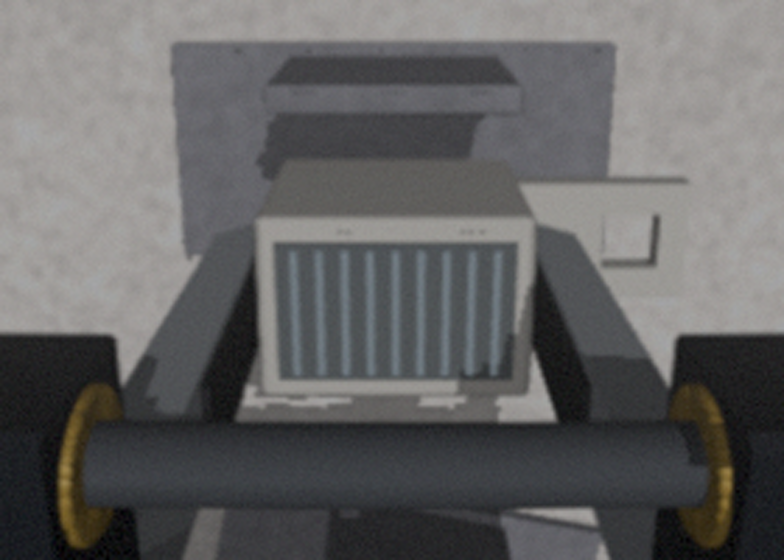

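The box edges are parallel to the cheek at crop (395,95) and aligned with it lengthwise. Lowering now.

>>> step_arm(
  series=[
    [-1,-0.5,-0.5,15,0],
    [-1,-0.5,-0.5,30,0],
    [-1,-0.5,-0.5,45,0],
    [-1,-0.5,-0.5,58,0],
    [-1,-0.5,-0.5,66,0],
    [-1,-0.5,-0.5,70,0],
    [-1,-0.5,-0.5,70,0],
    [-1,-0.5,-0.5,70,0],
  ],
)

```text
time: 21.8
tool_pos: [0.4888, 0.3144, 0.0301]
ee_rot: [3.14, -0.0, 1.667]
wrist_force: [0.1, 0.0, -1.7]
width: 0.0563
```

```bash
python3 - <<'E'
from h import *
s=cams.snapshot("wrist"); save(s,"w7.png")
im=s["pixels"][150:350,180:460,::-1]; cv2.imwrite("pics/w7c.png",cv2.resize(im,None,fx=2.8,fy=2.8,interpolation=cv2.INTER_CUBIC))
to(.489,.3137,.0226,np.pi/2+np.radians(5.45))
E
```

```text
shift mm [-0.7  0.1  7.6] turn 0.1 t 21.85
```

View pics/w7c.png

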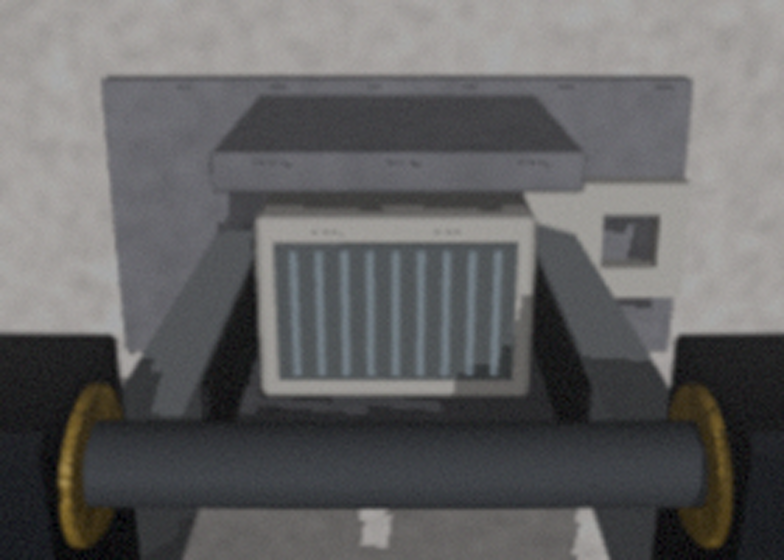

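```bash
python3 - <<'E'
from h import *
s=cams.snapshot("wrist"); o=robot.get_obs()
th=np.radians(5.45); n=np.array([-np.sin(th),np.cos(th)]); e=np.array([np.cos(th),np.sin(th)]); T=o["tool_pos"][:2]
def P(c,z): d=ray(s,np.array(c)/2.8+[180,150]-.35,z)[:2]-T; return np.round(1000*np.array([d@e,d@n]),1)
for nm,c,z in [("cheek in L",(215,189),.063),("cheek in R",(582,189),.063),("cheek out L",(212,151),.063),("cheek out R",(584,151),.063),
 ("box far L",(258,215),.0585),("box far R",(533,215),.0585),("box near L",(262,395),.0585),("box near R",(528,395),.0585)]: print(nm,P(c,z))
E
```

```text
cheek in L [-34.7  26.4]
cheek in R [33.9 26.6]
cheek out L [-34.9  33.7]
cheek out R [33.8 33.9]
box far L [-27.7  19.7]
box far R [25.7 19.9]
box near L [-28.5 -19.7]
box near R [ 26.6 -19.6]
```

The gap to the far cheek is 6.6 mm against an ideal 6.0, so the box is centred within 1 mm. Lowering the last bit.

>>> step_arm(
  series=[
    [-1,0,0,3,0],
    [-1,0,0,5,0],
    [-1,0,0,6.5,0],
    [-1,0,0,7,0],
    [-1,0,0,7,0],
  ],
)

```text
time: 22.52
tool_pos: [0.4884, 0.3141, 0.0226]
ee_rot: [3.141, 0.0, 1.667]
wrist_force: [-0.6, -0.8, 0.8]
width: 0.056
```

>>> step_arm(
  series=[
    [-1,0,0,0.4,0],
    [-1,0,0,0.4,0],
    [-1,0,0,0.4,0],
  ],
)

```text
time: 22.9
tool_pos: [0.4884, 0.3142, 0.0226]
ee_rot: [3.141, -0.0, 1.667]
wrist_force: [-3.6, -1.3, 4.7]
width: 0.0558
```

>>> step_arm(
  series=[
    [0.5,0,0,0,0],
    [0.5,0,0,0,0],
    [0.5,0,0,0,0],
    [0.5,0,0,-15,0],
    [0.5,0,0,-40,0],
    [0.5,0,0,-80,0],
    [0.5,-20,0,-130,0],
    [0.5,-60,0,-180,0],
    [0.5,-100,0,-190,0],
    [0.5,-100,0,-190,0],
    [0.5,-100,0,-190,0],
  ],
)

```text
time: 24.28
tool_pos: [0.4978, 0.2149, 0.2122]
ee_rot: [3.142, -0.001, 1.667]
wrist_force: [0.1, -0.2, -0.1]
width: 0.0706
```

```bash
python3 - <<'E'
from h import *
s=cams.snapshot("wrist"); im=s["pixels"][20:160,230:410,::-1]
a=cv2.resize(im,(720,560),interpolation=cv2.INTER_CUBIC); cv2.imwrite("pics/w8.png",a)
for n in ["wrist","scene","top"]:
    if n!="wrist": s=cams.snapshot(n); save(s,n+"9.png")
    for l in ["magazine","pin_wing","spare","jar"]: print(n,l,[(np.round(d["position"],3).tolist(),round(d["p"],2)) for d in models.pinpoint(s,l)[:2]])
E
```

```text
wrist magazine [([0.488, 0.312, 0.01], 0.83)]
wrist pin_wing []
wrist spare [([0.513, 0.134, 0.01], 0.72)]
wrist jar []
scene magazine [([0.488, 0.313, 0.008], 0.78)]
scene pin_wing [([0.614, -0.205, 0.082], 0.79), ([0.799, 0.17, -0.004], 0.33)]
scene spare [([0.511, 0.136, 0.002], 0.91)]
scene jar [([0.487, 0.313, 0.008], 0.57)]
top magazine [([0.51, 0.144, -0.0], 0.55)]
top pin_wing [([0.618, -0.209, 0.079], 0.69)]
top spare [([0.51, 0.132, 0.007], 0.63)]
top jar [([0.729, -0.006, -0.002], 0.7), ([0.62, -0.204, 0.028], 0.42)]
```

View pics/w8.png

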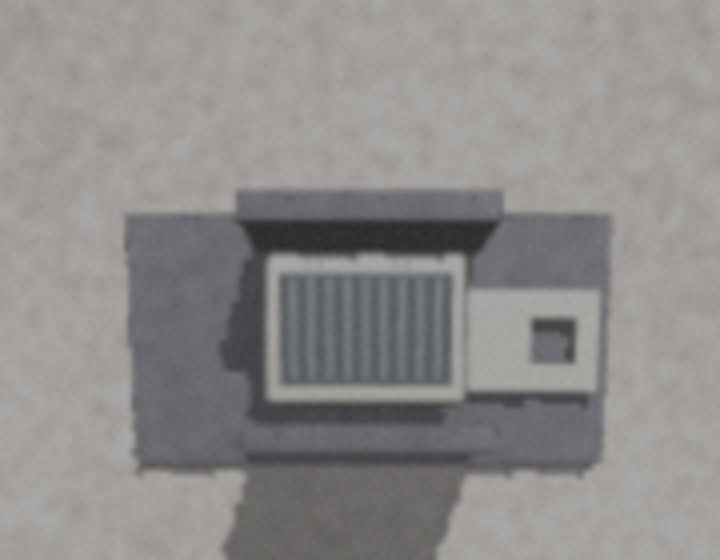

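The magazine stands square and centred between the cheeks, with the box at crop (365,328). The pin wing still reads 79–82 mm high, so it is up. Handing in.

```bash
python3 -c "
from h import *
print(robot.close_job(), robot.get_obs()['time'])"
```

```text
the job is handed in; nothing more can be done
the job is handed in; nothing more can be done
```

The magazine is in the empty cradle and the dock's pin is up in its rest notch. I handed the job in at about 25 s.

**What I did**
- I pulled the pin up about 17 mm and turned it 75° anticlockwise. I then let it down until the wrist force reversed, which showed the lug resting in the notch.
- I drew the magazine out 50 mm and set it down on the bench. I then took it again by its ends, lowered it in until I felt the floor, and let go.

**Last checks**
- **Pin:** the networks put the wing at 79–82 mm, against about 79 mm expected for a pin left up.
- **Magazine:** it is upright and square in the cradle. Two networks put it at about (0.488, 0.313), against a measured cradle centre of (0.489, 0.314). Just before release, the gap to the far cheek was 6.6 mm against an ideal 6.0 mm, so it is centred within about 1 mm.
- **Other things:** the spare magazine and the jar were still where they began. I did not re-check the slide box, but the arm never went near it.

**Disagreements**
- The last top view labelled the spare as "magazine", which I took as a mix-up within one class.
- The last scene view reported the stowed magazine as "jar" with a low score. The top view showed the jar in its place.

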